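# Start the mould bolt on the insole press tray

### The arm

A 7-joint arm with a two-finger parallel gripper is mounted at the origin on the work surface. World frame = base frame: x ahead of the robot, y to its left, z up, the work surface at z = 0. Lengths are in m, angles in rad, forces in N, time in s.
With the tool pointing down it reaches from about 0.35 to 0.775 m from the base axis. Payload 3.1 kg.
Tool frame: the origin (TCP) lies on the centre line of the jaws, within the pads' length; the fingertips stand 19 mm ahead of it and the grasp point (between the pads) is the TCP; z points along the fingers, y is the line along which they close (so a half turn about z gives the same grasp; the last joint's range is limited). The gripper opens to 85 mm and grips with 20 to 120 N. Pads are 22 mm wide; open, the fingers measure 114 mm over their backs; the gripper's body (76 mm by 85 mm) begins 54 mm behind the grasp point. The pads swing forward as they close: fully open they stand 13 mm farther back than shut.
Start: joints at [1.24, 0.311, 0.014, 1.512, -0.004, 1.319, -0.027], TCP at [0.157, -0.527, 0.22] pointing down, gripper open.
Joint ranges: [-2.7, 2.7], [-0.3, 1.91], [-1.27, 1.3], [0.12, 2.57], [-1.44, 4.58], [0.2, 2.03], [-3.05, 3.05]. Speed limits (rad/s): [2.79, 2.79, 3.14, 3.14, 3.14, 3.14, 3.14].

### API

Orientations are given as a unit quaternion [x, y, z, w].
In Python, from plant import monitor, optics, finish_job gives the robot as it stands. The module is installed in compiled form; this text tells all that it offers.
- The arm moves only by the tool apply_moves, never from a script. Its argument "commands" is a list of rows, each an object of numbers: "hand": the closure, from -1 (fully open) to 1 (shut); "x", "y", "z": the shift along the tool's x, y, z in units of 40 cm (1.0 is 40 cm); "ax", "ay", "az": the turn, a rotation vector about the tool's x, y, z in units of 180 degrees (1.0 is 180 degrees). A call has exactly 8 rows; each row is the pose to reach, as a shift and turn from the pose commanded when the call began, along the tool's axes at that moment, turning the shorter way round; what a row does not reach only later rows make up. A row lasts 1/8 s, in which the tool goes at most 62.5 mm and 10.7 degrees, less where a joint would pass 70% of its speed; a pose out of reach is approached as far as the arm can. A call with a number of a shift or a turn outside -1 to 1 is refused whole. A call with a gripper value outside its range is refused whole. The fingers move at their own pace and stop on an object; "squeeze" is the grip in N (left out, the last holds). Time passes only in rows, so rows that repeat a pose let the fingers close, or fill a call up. It gives the time, the measured TCP pose, the force, the opening and the grip force at its end, in the units of the state.
- monitor.get_obs(): the state, without advancing time (a new reading comes with each control period).
- optics.read_camera(name): name is "scene" or "top"; returns a dict with "color" (384x512x3 uint8, red, green, blue), "camera_matrix" (3x3 intrinsics, pixels), "eye" and "rotation" of the camera in the world. Camera axes: x right, y down, z forward; pixel columns grow to the right and rows downward; lengths in m; the calibration is good to about 2 mm. A picture is of the moment at which its call begins. There is no depth.
- finish_job(): hands the job in; it is judged then, once.
The state is a dict: "clock": time; "joint_positions": joint angles; "qvel": joint speeds; "effort": joint torques, N m; "eef_pos": TCP position; "orientation": TCP orientation; "wrist_force": force on the tool from outside, world axes, zero at the start; "torque": the same for the moment, N m; "gripper_width": finger opening in m; "finger_force": force on a finger pad.
Only numpy, scipy, OpenCV 4.12 (cv2) and the standard library are available. Lean on these libraries where they do the work, as an engineer would, in place of code of your own. Each camera call takes 0.05 s, during which the arm holds its last target. There are 200 camera calls.

### The job

Pull the mould tray of the insole press out to its stop. The mould's hold-down bolt stands loose in its threaded boss on the tray: start it as a fitter does, turning it backward until you feel the thread drop, then forward one turn, without forcing it or lifting it out of the boss. Finish still holding the bolt by its knob, upright and started by that one turn, with the tray left out and the hammer, glue jar and shoe last not disturbed.

Things in the scene. Friction and masses are not known exactly. Their poses are not given: they have to be found in the camera images.
- press: Bench press for moulded insoles, fixed on the bench: grey casing 280 mm deep (x), 320 mm wide (y), roof 144 mm above the bench; cover and fittings on the rear of the roof reach 220 mm. Origin: on the bench, below the middle of the casing's front edge. Its front (tray side) looks along its -x axis; z is up.
- tray (a joint): The mould tray, sliding straight out along the press's -x axis: 0 = shut (as at the start), 0.17 m = out against its stop. Sliding friction about 6 N; it stays where it is left. Its front plate is 320 mm wide, 12 mm thick and reaches from 18 to 126 mm above the bench.
- tray_handle (a point): Middle of the tray's handle: a straight level round steel bar, 12 mm thick, 105 mm long along the press's y axis, 105 mm above the bench, 50 mm in front of the front plate (clear space between). It moves with the tray and can be pinched from above. Axes as the press's.
- boss (a point): Upright round threaded steel boss, 46 mm across, standing 38 mm above the tray floor, on the tray's centre line 136 mm behind the handle bar; moves with the tray, under the roof while the tray is shut. Origin: centre of its mouth (top rim), 66 mm above the bench; z up, axes as the press's. Two clamp prongs, 11 mm wide, lie on it 22 mm to either side (y) of the bolt's axis and rise 8 mm above the mouth.
- bolt: Steel hold-down bolt, about 0.22 kg: round knurled knob 48 mm in diameter, 24 mm high (grip it across any diameter), on a 28 mm thick right-hand single-start thread of 8 mm pitch. Origin: centre of the knob, on the axis; z along the axis, up. At the start it stands loose and upright in the boss on top of the first thread, not engaged, knob centre 42 to 45 mm above the mouth.
- bolt_notch (a point): Short dark notch on top of the bolt's knob, 12 mm above and 16 mm out from its centre along the bolt's x axis: shows the turning. Turned backward (counter-clockwise from above) the bolt climbs 8 mm a turn and after 0.4 to 0.8 turn drops nearly 8 mm, by its own weight if let free.
- last: Wooden shoe last, 200 mm long, 95 mm high, lying loose on the bench; leave it alone. Origin: centre of its underside.
- glue_jar: White glue jar with a screw lid, 68 mm in diameter, 85 mm high, standing loose on the bench; leave it alone. Origin: centre of its underside.
- hammer: Hammer with a wooden handle, 260 mm long, lying loose on the bench; leave it alone.
- bolt_thread (a point): Lower end of the bolt's thread, on the axis 46 mm below the knob's centre; a plain round-nosed pilot reaches 34 mm lower. Just after the drop it is about 6 mm below the boss's mouth (knob centre about 40 mm above it); turned forward (clockwise from above) from there the bolt goes down 8 mm a turn. The thread has about 0.5 mm of play, sideways and up and down.

How it is judged:
By the outcome, as a careful person would: the job done as asked, in the order asked, and still so for the second after the job is handed in, while the arm keeps its last pose, push and grip.
It also fails if it takes over 72 s, if anything falls off the work surface, if the arm or the gripper's body presses on something with over 40 N, if the wrist force passes 120 N, or if a joint passes its speed limit or range.

## Working session

There is one attempt and no reset: what is moved stays moved. The work goes in short steps, Python scripts to look and compute and a tool call to move; the robot and the scene stay as the last step left them, time stands still between calls to the robot, and variables do not carry over. Pictures are saved under pics/ and viewed, at most 10 in all, crops included, and the job is handed in when it is done.

Besides the shell and the picture viewer there is one more tool, called after "Emit:" as name([rows], argument=value, ...), one row to a line, values as JSON. apply_moves: Moves the arm, as the interface text tells. Shifts and turns lie within -1 to 1; 1 stands for 40 cm of shift or 180 degrees of turn. Its arguments: {"type":"object","properties":{"commands":{"type":"array"},"squeeze":{"type":"number"}},"required":["commands"]}

```bash
mkdir -p pics
cat > h.py <<'E'
from plant import monitor, optics, finish_job
import numpy as np, cv2
from scipy.spatial.transform import Rotation as R
def snap(n,f):
    c=optics.read_camera(n); cv2.imwrite('pics/'+f,c['color'][:,:,::-1]); np.savez('pics/'+f+'.npz',**c); return c
def load(f): return dict(np.load('pics/'+f+'.npz'))
def ray(c,u,v,z):
    d=c['rotation']@np.linalg.inv(c['camera_matrix'])@[u,v,1]; e=c['eye']; return e+d*(z-e[2])/d[2]
def proj(c,p):
    q=c['camera_matrix']@(c['rotation'].T@(np.array(p)-c['eye'])); return q[:2]/q[2]
def st():
    o=monitor.get_obs()
    for k in o: print(k,np.round(o[k],4))
    return o
E
python3 - <<'E'
from h import *
np.set_printoptions(suppress=True,precision=4)
for n in('top','scene'):
    c=snap(n,n+'0.png'); print(n,c['eye'],c['rotation'],c['camera_matrix'])
st()
a=[cv2.imread(f'pics/{n}0.png') for n in('top','scene')]
E
```

```text
top [ 0.3965 -0.0169  1.1994] [ 0.7139 -0.6946  0.0626 -0.0626] [[365.2841   0.     256.9413]
 [  0.     365.2841 186.1844]
 [  0.       0.       1.    ]]
scene [1.1792 0.9821 0.8634] [ 0.2257  0.8511 -0.4563 -0.1286] [[466.2404   0.     244.3755]
 [  0.     466.2404 189.0623]
 [  0.       0.       1.    ]]
clock 0.1
joint_positions [ 1.2403  0.3116  0.014   1.5129 -0.0044  1.3192 -0.0272]
qvel [ 0.0006 -0.0011  0.0007 -0.0027  0.0004  0.0001  0.0015]
effort [  0.0008 -38.0855   0.1467 -23.1241   0.0124   0.0082   0.    ]
eef_pos [ 0.1565 -0.5266  0.2186]
orientation [ 0.9896  0.1439 -0.0002 -0.001 ]
wrist_force [ 0.8511  0.1687 -0.194 ]
torque [-0.0291 -0.0133 -0.0001]
finger_force 0.0
gripper_width 0.0853
```

View pics/top0.png

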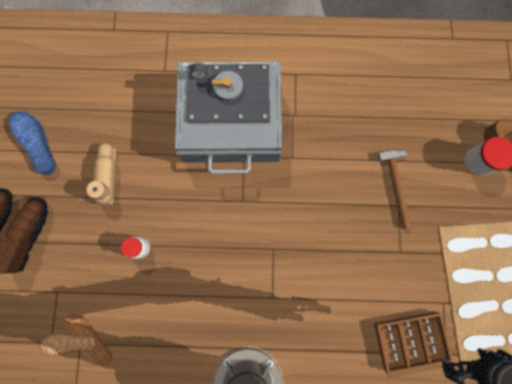

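View pics/scene0.png

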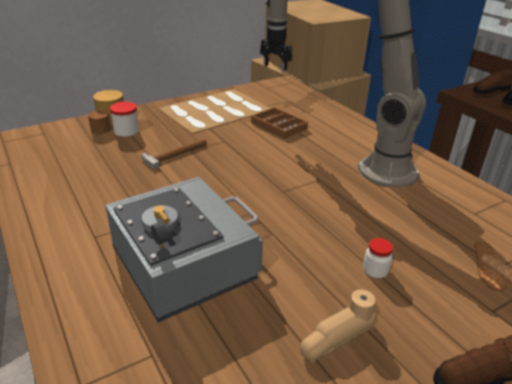

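Top view: the press is ahead of the robot, with its handle bar at about (230,169). The hammer is at (397,190), the jar at (135,247) and the last at (103,175). Next I'll measure the handle and casing edges.

```bash
sed -i "s/d=c\['rotation'\]@/d=R.from_quat(c['rotation']).as_matrix()@/; s/(c\['rotation'\].T@/(R.from_quat(c['rotation']).as_matrix().T@/" h.py
python3 - <<'E'
from h import *
np.set_printoptions(suppress=True,precision=4)
c=load('top0.png')
im=cv2.imread('pics/top0.png')[50:185,165:295]
cv2.imwrite('pics/crop0.png',cv2.resize(im,None,fx=4.4,fy=4.4,interpolation=cv2.INTER_CUBIC))
for n,u,v,z in(('bar',230,170,.105),('barL',209,170,.105),('barR',250,170,.105),('jar',133,247,.04),('last',103,175,.05),('ham',397,190,.01),('RL',177,149,.144),('RR',281,148,.144),('BL',180,62,.144),('BR',280,62,.144)): print(n,ray(c,u,v,z))
E
```

```text
bar [0.6407 0.0698 0.105 ]
barL [0.6389 0.1342 0.105 ]
barR [0.6424 0.0085 0.105 ]
jar [0.4003 0.3684 0.04  ]
last [0.6252 0.4811 0.05  ]
ham [ 0.6095 -0.477   0.01  ]
RL [0.6918 0.2276 0.144 ]
RR [ 0.7035 -0.0831  0.144 ]
BL [0.9729 0.2367 0.144 ]
BR [ 0.9818 -0.0756  0.144 ]
```

View pics/crop0.png

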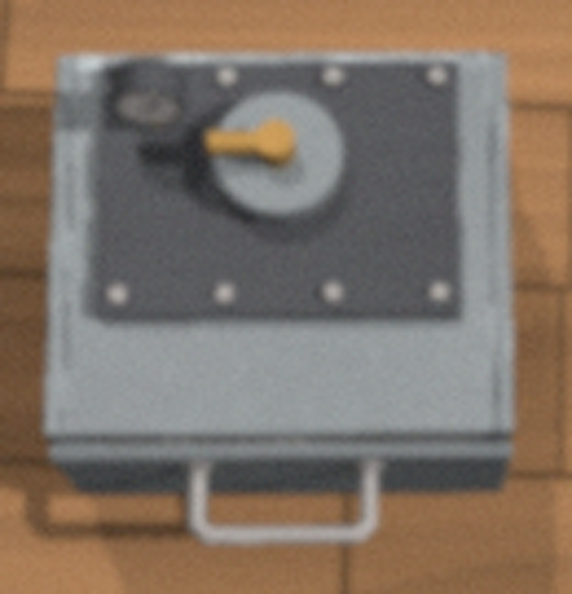

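The crop shows the handle bar's centreline at crop y≈535, from x≈200 to 370. The roof's front edge runs from (46,437) to (513,437). I'll use these for the press yaw and the first move.

```bash
cat >> h.py <<'E'
np.set_printoptions(suppress=True,precision=4)
def go(pos,ydeg=None,tool=None):
    "shift/turn in call units to bring TCP to pos, tool y at world angle ydeg, pointing down"
    o=monitor.get_obs(); M=R.from_quat(o['orientation'])
    s=M.inv().apply(np.array(pos)-o['eef_pos'])/.4
    cur=M.as_matrix()[:,1]; print('tool y deg',np.degrees(np.arctan2(cur[1],cur[0])),'z',M.as_matrix()[:,2],'pos',o['eef_pos'])
    t=np.zeros(3)
    if ydeg is not None:
        a=np.radians(ydeg); y=np.array([np.cos(a),np.sin(a),0]); z=np.array([0,0,-1.]); T=R.from_matrix(np.c_[np.cross(y,z),y,z]); t=(M.inv()*T).as_rotvec()/np.pi
    print('shift',s,'turn',t)
E
python3 - <<'E'
from h import *
c=load('top0.png'); cr=lambda x,y:((x+.5)/4.4-.5+165,(y+.5)/4.4-.5+50)
a=lambda p,q:np.degrees(np.arctan2(*(q-p)[1::-1]))
f=lambda x,y,z:ray(c,*cr(x,y),z)
L,Rr,BL,BR=f(46,437,.144),f(513,437,.144),f(58,55,.144),f(510,55,.144)
print(L,Rr,BL,BR,(L+Rr)/2)
print('yaw',a(Rr,L)-90,a(BR,BL)-90,a(L,BL),a(Rr,BR))
print('bar',f(200,535,.105),f(370,535,.105),f(285,535,.105))
print('screws', a(f(440,291,.15),f(118,293,.15))-90)
b=f(285,535,.105); go([b[0],b[1],.2],1.5)
E
```

```text
[0.6918 0.2333 0.144 ] [ 0.7007 -0.0837  0.144 ] [0.9723 0.2435 0.144 ] [ 0.9814 -0.0773  0.144 ] [0.6963 0.0748 0.144 ]
yaw 1.5925907874649425 1.6284925234024428 2.078484543937189 1.3177623931145603
bar [0.6352 0.1307 0.105 ] [0.6385 0.0123 0.105 ] [0.6368 0.0715 0.105 ]
screws 1.9803719720819402
tool y deg -73.447463739444 z [-0.0007  0.002  -1.    ] pos [ 0.1565 -0.5266  0.2186]
shift [ 1.5772 -1.091   0.0487] turn [-0.0006 -0.0004 -0.4164]
```

Emit:
apply_moves([
  {"hand":0,"x":0.1,"y":-0.07,"az":-0.05},
  {"hand":0,"x":0.22,"y":-0.152,"az":-0.1},
  {"hand":0,"x":0.34,"y":-0.235,"az":-0.15},
  {"hand":0,"x":0.46,"y":-0.318,"az":-0.2},
  {"hand":0,"x":0.58,"y":-0.4,"az":-0.25},
  {"hand":0,"x":0.7,"y":-0.484,"az":-0.3},
  {"hand":0,"x":0.8,"y":-0.553,"az":-0.36},
  {"hand":0,"x":0.88,"y":-0.61,"az":-0.416},
], squeeze=30)

```text
validation failed for argument at $.co...
```

```bash
python3 -c "
from h import *
go([.6365,.0715,.2],1.65); st()"
```

```text
tool y deg -73.447463739444 z [-0.0007  0.002  -1.    ] pos [ 0.1565 -0.5266  0.2186]
shift [ 1.5763 -1.0912  0.0487] turn [-0.0006 -0.0004 -0.4172]
clock 0.1
joint_positions [ 1.2403  0.3116  0.014   1.5129 -0.0044  1.3192 -0.0272]
qvel [ 0.0006 -0.0011  0.0007 -0.0027  0.0004  0.0001  0.0015]
effort [  0.0008 -38.0855   0.1467 -23.1241   0.0124   0.0082   0.    ]
eef_pos [ 0.1565 -0.5266  0.2186]
orientation [ 0.9896  0.1439 -0.0002 -0.001 ]
wrist_force [ 0.8511  0.1687 -0.194 ]
torque [-0.0291 -0.0133 -0.0001]
finger_force 0.0
gripper_width 0.0853
```

All seven numbers seem to be required in each row.

Emit:
apply_moves([
  {"hand":0,"x":0.1,"y":-0.07,"z":0,"ax":0,"ay":0,"az":-0.05},
  {"hand":0,"x":0.22,"y":-0.152,"z":0,"ax":0,"ay":0,"az":-0.1},
  {"hand":0,"x":0.34,"y":-0.235,"z":0,"ax":0,"ay":0,"az":-0.15},
  {"hand":0,"x":0.46,"y":-0.318,"z":0,"ax":0,"ay":0,"az":-0.2},
  {"hand":0,"x":0.58,"y":-0.4,"z":0,"ax":0,"ay":0,"az":-0.25},
  {"hand":0,"x":0.7,"y":-0.484,"z":0,"ax":0,"ay":0,"az":-0.3},
  {"hand":0,"x":0.8,"y":-0.553,"z":0,"ax":0,"ay":0,"az":-0.36},
  {"hand":0,"x":0.88,"y":-0.61,"z":0,"ax":0,"ay":0,"az":-0.417},
], squeeze=30)

```text
clock: 1.1
eef_pos: [0.4254, -0.1908, 0.2193]
orientation: [0.694, 0.72, 0.0, -0.0]
wrist_force: [-0.6, 0.5, -0.2]
gripper_width: 0.0427
finger_force: 0.0
```

```bash
python3 -c "
from h import *
go([.6365,.0715,.2],1.65); st()"
```

```text
tool y deg 2.0704224819849393 z [-0.0003  0.0004 -1.    ] pos [ 0.4254 -0.1908  0.2193]
shift [0.6363 0.5511 0.0484] turn [-0.0001 -0.0001  0.0023]
clock 1.1
joint_positions [ 0.7773  0.1667 -0.4479  1.7132  0.0748  1.2792  0.3493]
qvel [-0.3551  0.1721 -0.3681 -0.1592  0.138   0.0322  0.6576]
effort [  0.8557 -29.8237  -1.6198 -22.255   -0.2455   0.0772  -0.5659]
eef_pos [ 0.4254 -0.1908  0.2193]
orientation [ 0.6942  0.7198  0.     -0.0003]
wrist_force [-0.6021  0.5113 -0.2373]
torque [-0.0406  0.0101 -0.0145]
finger_force 0.0
gripper_width 0.0427
```

Emit:
apply_moves([
  {"hand":0,"x":0.09,"y":0.08,"z":0,"ax":0,"ay":0,"az":0.002},
  {"hand":0,"x":0.19,"y":0.165,"z":0,"ax":0,"ay":0,"az":0.002},
  {"hand":0,"x":0.29,"y":0.25,"z":0,"ax":0,"ay":0,"az":0.002},
  {"hand":0,"x":0.39,"y":0.34,"z":0.01,"ax":0,"ay":0,"az":0.002},
  {"hand":0,"x":0.49,"y":0.425,"z":0.02,"ax":0,"ay":0,"az":0.002},
  {"hand":0,"x":0.58,"y":0.505,"z":0.04,"ax":0,"ay":0,"az":0.002},
  {"hand":0,"x":0.636,"y":0.551,"z":0.05,"ax":0,"ay":0,"az":0.002},
  {"hand":0,"x":0.636,"y":0.551,"z":0.05,"ax":0,"ay":0,"az":0.002},
])

```text
clock: 2.1
eef_pos: [0.6373, 0.0708, 0.1978]
orientation: [0.698, 0.716, -0.0, -0.002]
wrist_force: [-0.5, 0.1, 0.1]
gripper_width: 0.0425
finger_force: 0.0
```

```bash
python3 -c "
from h import *
go([.6365,.0715,.103],1.65)
a=snap('top','t1.png')['color'][110:210,180:310]; b=snap('scene','s1.png')['color'][110:260,150:345]
a=cv2.resize(a,(400,308),interpolation=2);b=cv2.resize(b,(400,308),interpolation=2)
cv2.imwrite('pics/v1.png',np.hstack([a,b])[:,:,::-1])"
```

```text
tool y deg 1.5259800892925115 z [-0.003   0.0021 -1.    ] pos [0.6373 0.0708 0.1978]
shift [ 0.0012 -0.0013  0.2369] turn [-0.0009 -0.0007 -0.0007]
```

View pics/v1.png

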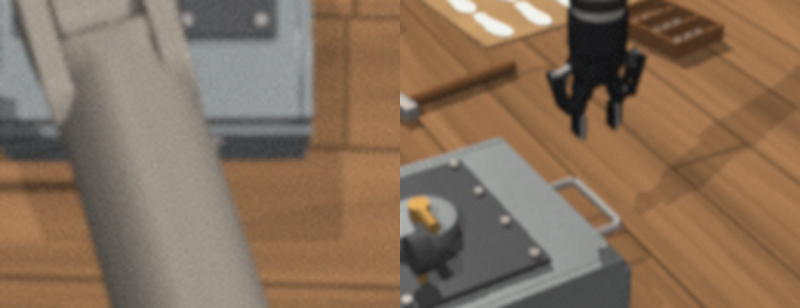

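The hand hovers over the handle with its jaws straddling the bar direction (scene crop at about (595,125), handle at (595,200)). Now I'll descend and then close.

Emit:
apply_moves([
  {"hand":0,"x":0,"y":0,"z":0.05,"ax":0,"ay":0,"az":0},
  {"hand":0,"x":0,"y":-0.001,"z":0.1,"ax":0,"ay":0,"az":0},
  {"hand":0,"x":0,"y":-0.001,"z":0.15,"ax":0,"ay":0,"az":0},
  {"hand":0,"x":0,"y":-0.001,"z":0.2,"ax":0,"ay":0,"az":0},
  {"hand":0,"x":0,"y":-0.001,"z":0.236,"ax":0,"ay":0,"az":0},
  {"hand":0,"x":0,"y":-0.001,"z":0.236,"ax":0,"ay":0,"az":0},
  {"hand":0.6,"x":0,"y":-0.001,"z":0.236,"ax":0,"ay":0,"az":0},
  {"hand":1,"x":0,"y":-0.001,"z":0.236,"ax":0,"ay":0,"az":0},
], squeeze=40)

```text
clock: 3.2
eef_pos: [0.638, 0.0676, 0.1063]
orientation: [0.699, 0.715, 0.001, 0.001]
wrist_force: [-0.5, 0.4, -0.6]
gripper_width: 0.0068
finger_force: 0.0
```

Emit:
apply_moves([
  {"hand":1,"x":0,"y":0,"z":0,"ax":0,"ay":0,"az":0},
  {"hand":1,"x":0,"y":0,"z":0,"ax":0,"ay":0,"az":0},
  {"hand":1,"x":0,"y":-0.001,"z":0,"ax":0,"ay":0,"az":0},
  {"hand":1,"x":0,"y":-0.004,"z":0,"ax":0,"ay":0,"az":0},
  {"hand":1,"x":0,"y":-0.01,"z":0,"ax":0,"ay":0,"az":0},
  {"hand":1,"x":0,"y":-0.02,"z":0,"ax":0,"ay":0,"az":0},
  {"hand":1,"x":0,"y":-0.035,"z":0,"ax":0,"ay":0,"az":0},
  {"hand":1,"x":0,"y":-0.055,"z":0,"ax":0,"ay":0,"az":0},
])

```text
clock: 4.2
eef_pos: [0.6148, 0.0669, 0.1052]
orientation: [0.699, 0.715, -0.0, -0.0]
wrist_force: [-0.4, -0.2, 0.4]
gripper_width: 0.0001
finger_force: 0.0
```

```bash
python3 -c "
from h import *
st(); p=np.array([.6365,.0715]); a=np.radians(1.65); e=p-.17*np.array([np.cos(a),np.sin(a)]); go([*e,.103],1.65)"
```

```text
clock 4.2
joint_positions [ 0.2109  0.5896 -0.5326  1.4605  0.3108  1.1761 -0.3458]
qvel [ 0.052  -0.1248 -0.0286  0.208  -0.0309 -0.0835 -0.017 ]
effort [ -0.2044 -44.9653  -6.5533 -21.3259   0.0469   0.0563   0.0154]
eef_pos [0.6148 0.0669 0.1052]
orientation [ 0.6994  0.7148 -0.     -0.    ]
wrist_force [-0.4029 -0.184   0.4389]
torque [0.0301 0.016  0.0348]
finger_force 0.0
gripper_width 0.0001
tool y deg 1.248240353542135 z [-0.0001 -0.     -1.    ] pos [0.6148 0.0669 0.1052]
shift [ 0.0073 -0.3705  0.0055] turn [-0.      0.     -0.0022]
```

The jaws shut on nothing, so I'll look.

```bash
python3 -c "
from h import *
c=snap('scene','s2.png'); b=c['color'][150:270,170:290]
cv2.imwrite('pics/v2.png',cv2.resize(b,(600,600),interpolation=2)[:,:,::-1])
print('tcp px',(proj(c,monitor.get_obs()['eef_pos'])-[170,150])*5)
for y in(-.0525,0,.0525):
  a=np.radians(1.65); print((proj(c,[.6365-np.sin(a)*y,.0715+y,.105])-[170,150])*5)"
```

```text
tcp px [408.3613 268.4752]
[328.9646 238.5825]
[377.208  284.3558]
[428.2796 332.8124]
```

View pics/v2.png

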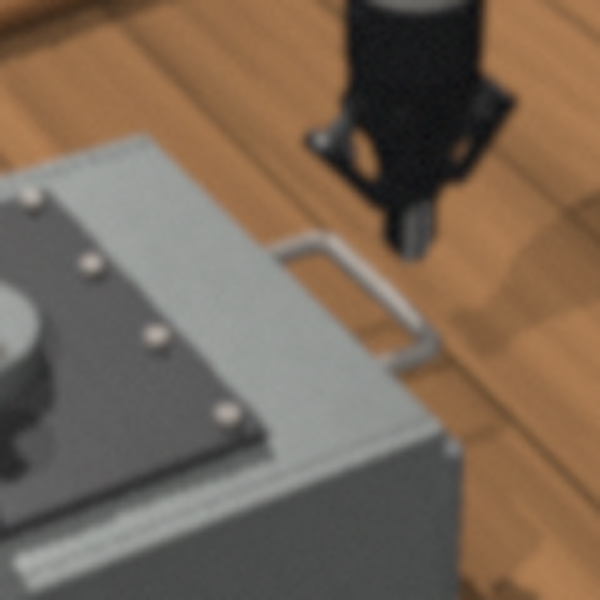

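The handle lies where I predicted. The shut fingertips show at crop (412,258), above where the TCP alone should project, so I'll check the tip height.

```bash
python3 -c "
from h import *
c=load('s2.png')
print('s2 seen tip',np.array([412,256])/5+[170,150])
p=np.array([.6148,.0669,.1052])
for d in(0,-.006,-.019): print(d,proj(c,p+[0,0,d]))
c=load('s1.png'); print('s1 seen tips (237.8,175.7),(254,172.3)')
p=np.array([.6373,.0708,.1978])
for d in(0,-.019):
  for s in(.025,-.025): print(d,s,proj(c,p+[s,0,d]))
c=load('scene0.png'); p=np.array([.1565,-.5266,.2186])
print('scene0',[proj(c,p+[0,0,d]) for d in(0,-.006,-.019)])
b=c['color'][25:85,240:310]; cv2.imwrite('pics/v3.png',cv2.resize(b,None,fx=8,fy=8,interpolation=2)[:,:,::-1])
st()"
```

```text
s2 seen tip [252.4 201.2]
0 [251.2709 203.8056]
-0.006 [251.2261 205.5402]
-0.019 [251.1299 209.269 ]
s1 seen tips (237.8,175.7),(254,172.3)
0 0.025 [237.4284 181.1071]
0 -0.025 [253.5233 176.3142]
-0.019 0.025 [237.3947 187.083 ]
-0.019 -0.025 [253.3579 182.2298]
scene0 [array([274.1704,  74.2962]), array([274.0986,  75.7423]), array([273.9441,  78.8581])]
clock 4.25
joint_positions [ 0.211   0.5884 -0.5331  1.4624  0.3105  1.177  -0.3458]
qvel [-0.0058  0.0143  0.     -0.0203  0.0054  0.0041  0.0032]
effort [  0.5014 -44.5232  -6.1268 -22.1297   0.1764  -0.4285  -0.0042]
eef_pos [0.6135 0.067  0.1052]
orientation [ 0.6991  0.715  -0.0008 -0.0004]
wrist_force [-1.8898  0.7899 -0.3515]
torque [-0.0327  0.126  -0.0052]
finger_force 0.0
gripper_width 0.0004
```

View pics/v3.png

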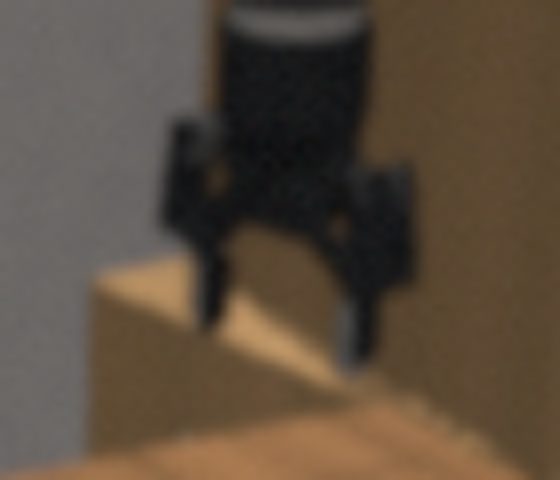

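The tips sit about 28 mm above the reported tip position in all three pictures. I'll use the first top picture to tell a height offset from a horizontal one.

```bash
python3 -c "
from h import *
c=load('top0.png'); p=np.array([.1565,-.5266,.2186]); y=np.array([np.cos(np.radians(-73.4)),np.sin(np.radians(-73.4)),0])
for s in(-.05,0,.05):
  for d in(-.006,.025,.1): print(s,d,proj(c,p+s*y+[0,0,d]))
b=c['color'][334:384,432:512]; cv2.imwrite('pics/v4.png',cv2.resize(cv2.convertScaleAbs(b,alpha=2,beta=15),None,fx=8,fy=8,interpolation=2)[:,:,::-1])"
```

```text
-0.05 -0.006 [435.5166 358.5756]
-0.05 0.025 [441.6359 362.2232]
-0.05 0.1 [458.3223 372.1694]
0 -0.006 [454.0663 353.107 ]
0 0.025 [460.8001 356.5588]
0 0.1 [479.1561 365.9681]
0.05 -0.006 [472.5202 347.6665]
0.05 0.025 [479.8621 350.9246]
0.05 0.1 [499.8688 359.8029]
```

View pics/v4.png

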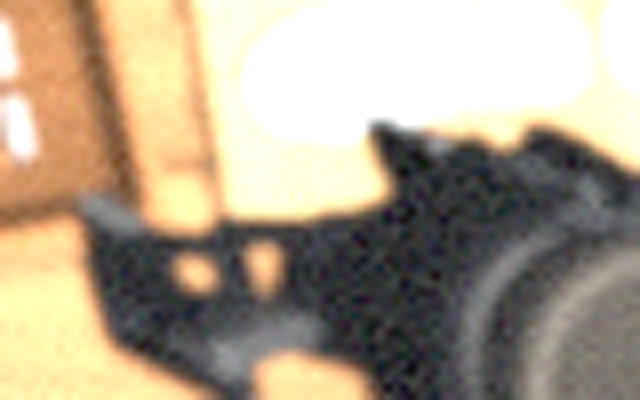

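The top picture shows the fingertips at (444.5,359.6) and (479.5,350.3). These match the expected horizontal position, but about 30 mm higher than reported, so the real grasp point is roughly 29 mm above the reported z. I'll retry the grasp lower.

Emit:
apply_moves([
  {"hand":1,"x":0,"y":0,"z":-0.04,"ax":0,"ay":0,"az":0},
  {"hand":0,"x":0.01,"y":0.01,"z":-0.07,"ax":0,"ay":0,"az":-0.002},
  {"hand":0,"x":0.011,"y":0.056,"z":-0.07,"ax":0,"ay":0,"az":-0.002},
  {"hand":0,"x":0.011,"y":0.056,"z":-0.07,"ax":0,"ay":0,"az":-0.002},
  {"hand":0,"x":0.011,"y":0.056,"z":-0.02,"ax":0,"ay":0,"az":-0.002},
  {"hand":0,"x":0.011,"y":0.056,"z":0.03,"ax":0,"ay":0,"az":-0.002},
  {"hand":0,"x":0.011,"y":0.056,"z":0.07,"ax":0,"ay":0,"az":-0.002},
  {"hand":0,"x":0.011,"y":0.056,"z":0.07,"ax":0,"ay":0,"az":-0.002},
])

```text
clock: 5.25
eef_pos: [0.6363, 0.0715, 0.0758]
orientation: [0.697, 0.717, -0.001, -0.001]
wrist_force: [-0.3, -0.1, -0.1]
gripper_width: 0.0428
finger_force: 0.0
```

Emit:
apply_moves([
  {"hand":0.3,"x":0,"y":0,"z":0,"ax":0,"ay":0,"az":0},
  {"hand":0.6,"x":0,"y":0,"z":0,"ax":0,"ay":0,"az":0},
  {"hand":1,"x":0,"y":0,"z":0,"ax":0,"ay":0,"az":0},
  {"hand":1,"x":0,"y":0,"z":0,"ax":0,"ay":0,"az":0},
  {"hand":1,"x":0,"y":0,"z":0,"ax":0,"ay":0,"az":0},
  {"hand":1,"x":0,"y":0,"z":0,"ax":0,"ay":0,"az":0},
  {"hand":1,"x":0,"y":0,"z":0,"ax":0,"ay":0,"az":0},
  {"hand":1,"x":0,"y":0,"z":0,"ax":0,"ay":0,"az":0},
])

```text
clock: 6.25
eef_pos: [0.6383, 0.072, 0.0783]
orientation: [0.697, 0.717, 0.001, 0.001]
wrist_force: [-1.3, 0.8, 5.7]
gripper_width: 0.0103
finger_force: 39.2
```

```bash
python3 -c "
from h import *
st(); p=np.array([.6365,.0715]); a=np.radians(1.65); e=p-.17*np.array([np.cos(a),np.sin(a)]); go([*e,.077],1.65)"
```

```text
clock 6.25
joint_positions [ 0.1842  0.658  -0.5177  1.4165  0.3376  1.1538 -0.3516]
qvel [ 0.0005  0.001  -0.001  -0.0018 -0.0015  0.0004  0.0012]
effort [ -0.0017 -44.9623  -6.3848 -19.1093   0.0323  -0.3554  -0.0723]
eef_pos [0.6383 0.072  0.0783]
orientation [0.6971 0.717  0.0007 0.0005]
wrist_force [-1.2674  0.7681  5.7145]
torque [-0.0483  0.1925  0.1046]
finger_force 39.2044
gripper_width 0.0103
tool y deg 1.6140428047034148 z [ 0.0017  0.0002 -1.    ] pos [0.6383 0.072  0.0783]
shift [-0.0014 -0.4295  0.0026] turn [ 0.0005 -0.     -0.0002]
```

Bar gripped. Pulling smoothly.

Emit:
apply_moves([
  {"hand":1,"x":0,"y":-0.001,"z":0,"ax":0,"ay":0,"az":0},
  {"hand":1,"x":0,"y":-0.007,"z":0,"ax":0,"ay":0,"az":0},
  {"hand":1,"x":0,"y":-0.021,"z":0,"ax":0,"ay":0,"az":0},
  {"hand":1,"x":0,"y":-0.044,"z":0,"ax":0,"ay":0,"az":0},
  {"hand":1,"x":0,"y":-0.077,"z":0,"ax":0,"ay":0,"az":0},
  {"hand":1,"x":0,"y":-0.118,"z":0,"ax":0,"ay":0,"az":0},
  {"hand":1,"x":0,"y":-0.165,"z":0,"ax":0,"ay":0,"az":0},
  {"hand":1,"x":0,"y":-0.215,"z":0,"ax":0,"ay":0,"az":0},
])

```text
clock: 7.25
eef_pos: [0.5561, 0.0692, 0.0783]
orientation: [0.697, 0.717, 0.004, 0.003]
wrist_force: [8.3, -0.2, 1.2]
gripper_width: 0.0104
finger_force: 39.4
```

Emit:
apply_moves([
  {"hand":1,"x":0,"y":-0.048,"z":0,"ax":0,"ay":0,"az":0},
  {"hand":1,"x":0,"y":-0.092,"z":0,"ax":0,"ay":0,"az":0},
  {"hand":1,"x":0,"y":-0.13,"z":0,"ax":0,"ay":0,"az":0},
  {"hand":1,"x":0,"y":-0.162,"z":0,"ax":0,"ay":0,"az":0},
  {"hand":1,"x":0,"y":-0.185,"z":0,"ax":0,"ay":0,"az":0},
  {"hand":1,"x":0,"y":-0.198,"z":0,"ax":0,"ay":0,"az":0},
  {"hand":1,"x":0,"y":-0.208,"z":0,"ax":0,"ay":0,"az":0},
  {"hand":1,"x":0,"y":-0.214,"z":0,"ax":0,"ay":0,"az":0},
])

```text
clock: 8.25
eef_pos: [0.4694, 0.0662, 0.0782]
orientation: [0.697, 0.717, 0.002, 0.003]
wrist_force: [6.4, -1.9, 1.6]
gripper_width: 0.0103
finger_force: 39.5
```

Emit:
apply_moves([
  {"hand":1,"x":0,"y":-0.003,"z":0,"ax":0,"ay":0,"az":0},
  {"hand":1,"x":0,"y":-0.006,"z":0,"ax":0,"ay":0,"az":0},
  {"hand":1,"x":0,"y":-0.009,"z":0,"ax":0,"ay":0,"az":0},
  {"hand":1,"x":0,"y":-0.012,"z":0,"ax":0,"ay":0,"az":0},
  {"hand":1,"x":0,"y":-0.015,"z":0,"ax":0,"ay":0,"az":0},
  {"hand":1,"x":0,"y":-0.018,"z":0,"ax":0,"ay":0,"az":0},
  {"hand":1,"x":0,"y":-0.02,"z":0,"ax":0,"ay":0,"az":0},
  {"hand":1,"x":0,"y":-0.02,"z":0,"ax":0,"ay":0,"az":0},
])

```text
clock: 9.25
eef_pos: [0.4686, 0.0662, 0.0783]
orientation: [0.698, 0.716, 0.008, 0.006]
wrist_force: [20.9, -0.8, -15.3]
gripper_width: 0.0104
finger_force: 38.8
```

Tray is at its stop (about 170 mm of travel and resistance felt). I'll relax, release, and rise.

Emit:
apply_moves([
  {"hand":1,"x":0,"y":0.01,"z":0,"ax":0,"ay":0,"az":0},
  {"hand":1,"x":0,"y":0.018,"z":0,"ax":0,"ay":0,"az":0},
  {"hand":0.4,"x":0,"y":0.018,"z":0,"ax":0,"ay":0,"az":0},
  {"hand":0.2,"x":0,"y":0.018,"z":0,"ax":0,"ay":0,"az":0},
  {"hand":0.2,"x":0,"y":0.018,"z":-0.05,"ax":0,"ay":0,"az":0},
  {"hand":0.2,"x":0,"y":0.018,"z":-0.15,"ax":0,"ay":0,"az":0},
  {"hand":-0.5,"x":0,"y":0,"z":-0.25,"ax":0,"ay":0,"az":0},
  {"hand":-0.9,"x":0,"y":-0.1,"z":-0.35,"ax":0,"ay":0,"az":0},
])

```text
clock: 10.25
eef_pos: [0.4179, 0.0658, 0.2177]
orientation: [0.697, 0.717, 0.0, -0.001]
wrist_force: [-0.9, -0.5, 1.3]
gripper_width: 0.0695
finger_force: 0.0
```

```bash
python3 -c "
from h import *
st(); a=snap('top','t5.png'); b=snap('scene','s5.png')
k=[.6045,.0705,.121]; print(proj(a,k),proj(b,k))
f=lambda i,s:cv2.resize(i,None,fx=s,fy=s,interpolation=2)
pa=proj(a,k).astype(int); pb=proj(b,k).astype(int); print(pa,pb)
A=a['color'][pa[1]-35:pa[1]+35,pa[0]-35:pa[0]+35];B=b['color'][pb[1]-35:pb[1]+35,pb[0]-35:pb[0]+35]
cv2.imwrite('pics/v5.png',np.hstack([cv2.resize(A,(400,400),interpolation=2),cv2.resize(B,(400,400),interpolation=2)])[:,:,::-1])"
```

```text
clock 10.25
joint_positions [ 0.4106  0.0873 -0.6428  1.8094  0.0528  1.2638 -0.2184]
qvel [ 0.4086 -1.0651 -0.1115  0.2283 -0.6655  0.6502  0.4983]
effort [ -2.7834 -16.4924  -1.8534 -22.2071   0.4183  -0.7172  -0.4543]
eef_pos [0.4179 0.0658 0.2177]
orientation [ 0.6972  0.7169  0.0001 -0.0011]
wrist_force [-0.87   -0.4805  1.2822]
torque [-0.028   0.0449 -0.0318]
finger_force 0.0
gripper_width 0.0695
[228.9088 180.5626] [255.2    198.8207]
[228 180] [255 198]
```

View pics/v5.png

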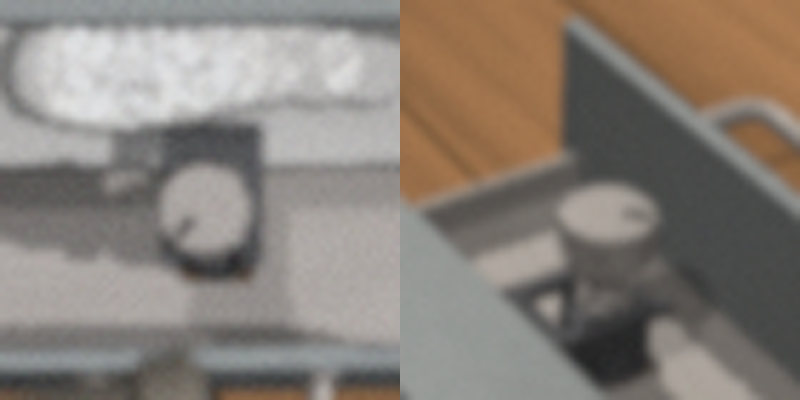

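Knob centre in the top view is at about (228.5,181.1), within 1–2 mm of my prediction. The bolt stands upright, and the notch points toward +y/−x, about 138° from +x. Next: hover over it while pre-turning the wrist clockwise for range.

```bash
python3 -c "
from h import *
c=load('t5.png'); k=ray(c,228.5,181.1,.12); print(k); print('notch deg',np.degrees(np.arctan2(*(ray(c,193+185*.175-.4,145+230*.175-.4,.12)-k)[1::-1])))
go([.6038,.071,.16],1.6); st()"
```

```text
[0.603  0.0717 0.12  ]
notch deg 139.29261913584162
tool y deg 1.7122469803254567 z [ 0.0046 -0.0016 -1.    ] pos [0.4168 0.0671 0.2205]
shift [-0.0039  0.4668  0.1534] turn [0.0014 0.0006 0.0006]
clock 10.35
joint_positions [ 0.4108  0.0782 -0.6464  1.8107  0.0522  1.2647 -0.2197]
qvel [-0.013   0.0863  0.0246  0.025   0.0561 -0.0934 -0.028 ]
effort [  0.8277 -23.0497  -0.517  -22.4073  -0.0265   0.599    0.1791]
eef_pos [0.4168 0.0671 0.2205]
orientation [0.6965 0.7176 0.001  0.0022]
wrist_force [ 0.9149  0.7975 -0.3524]
torque [ 0.0168 -0.1214  0.0326]
finger_force 0.0
gripper_width 0.0808
```

Emit:
apply_moves([
  {"hand":-0.9,"x":0,"y":0.06,"z":0,"ax":0,"ay":0,"az":0.05},
  {"hand":-0.9,"x":0,"y":0.16,"z":0,"ax":0,"ay":0,"az":0.1},
  {"hand":-0.9,"x":0,"y":0.26,"z":0.02,"ax":0,"ay":0,"az":0.15},
  {"hand":-0.9,"x":-0.002,"y":0.36,"z":0.05,"ax":0,"ay":0,"az":0.2},
  {"hand":-0.9,"x":-0.003,"y":0.43,"z":0.1,"ax":0,"ay":0,"az":0.25},
  {"hand":-0.9,"x":-0.004,"y":0.467,"z":0.15,"ax":0,"ay":0,"az":0.3},
  {"hand":-0.9,"x":-0.004,"y":0.467,"z":0.15,"ax":0,"ay":0,"az":0.35},
  {"hand":-0.9,"x":-0.004,"y":0.467,"z":0.15,"ax":0,"ay":0,"az":0.4},
])

```text
clock: 11.35
eef_pos: [0.6035, 0.0695, 0.1542]
orientation: [0.986, 0.168, -0.003, -0.0]
wrist_force: [-0.1, 0.4, 0.1]
gripper_width: 0.0806
finger_force: 0.0
```

```bash
python3 -c "
from h import *
go([.6038,.071,.16],-70); st()"
```

```text
tool y deg -70.65627814090129 z [-0.0052 -0.0003 -1.    ] pos [0.6035 0.0695 0.1542]
shift [ 0.0018 -0.0033 -0.0145] turn [-0.0005  0.0016 -0.0036]
clock 11.35
joint_positions [ 0.1184  0.5042 -0.3907  1.4285  0.194   1.2522 -1.5234]
qvel [-0.1676 -0.0497  0.2592  0.0056 -0.1395 -0.0235 -1.1396]
effort [  0.7959 -43.5137  -4.5458 -21.9809   0.1379   0.0498   0.9497]
eef_pos [0.6035 0.0695 0.1542]
orientation [ 0.9858  0.168  -0.0026 -0.0003]
wrist_force [-0.0599  0.3815  0.0976]
torque [-0.0206  0.0124 -0.017 ]
finger_force 0.0
gripper_width 0.0806
```

Emit:
apply_moves([
  {"hand":-0.9,"x":0.001,"y":-0.002,"z":0,"ax":0,"ay":0,"az":0.055},
  {"hand":-0.9,"x":0.001,"y":-0.003,"z":0,"ax":0,"ay":0,"az":0.11},
  {"hand":-0.9,"x":0.001,"y":-0.003,"z":0,"ax":0,"ay":0,"az":0.165},
  {"hand":-0.7,"x":0.001,"y":-0.003,"z":0,"ax":0,"ay":0,"az":0.22},
  {"hand":-0.7,"x":0.001,"y":-0.003,"z":0,"ax":0,"ay":0,"az":0.275},
  {"hand":-0.7,"x":0.001,"y":-0.003,"z":0,"ax":0,"ay":0,"az":0.33},
  {"hand":-0.7,"x":0.001,"y":-0.003,"z":0,"ax":0,"ay":0,"az":0.38},
  {"hand":-0.7,"x":0.001,"y":-0.003,"z":0,"ax":0,"ay":0,"az":0.41},
])

```text
clock: 12.35
eef_pos: [0.6035, 0.0707, 0.1549]
orientation: [0.89, -0.457, -0.002, 0.001]
wrist_force: [-0.4, 0.2, -0.6]
gripper_width: 0.0728
finger_force: 0.0
```

```bash
python3 -c "
from h import *
go([.6038,.071,.078],-145); st()"
```

```text
tool y deg -144.36352969092624 z [-0.0041 -0.0007 -1.    ] pos [0.6035 0.0707 0.1549]
shift [ 0.0002 -0.0016  0.1923] turn [0.0012 0.0006 0.0035]
clock 12.35
joint_positions [-0.0588  0.4765 -0.1268  1.4362  0.0615  1.2369 -2.7117]
qvel [-0.0991 -0.0079  0.1482  0.0023 -0.073  -0.0055 -0.6802]
effort [  0.3784 -44.6119  -1.5166 -22.4403   0.0646   0.026    0.4891]
eef_pos [0.6035 0.0707 0.1549]
orientation [ 0.8896 -0.4568 -0.0016  0.0013]
wrist_force [-0.3752  0.2034 -0.5853]
torque [-0.0331  0.0037 -0.0289]
finger_force 0.0
gripper_width 0.0728
```

Emit:
apply_moves([
  {"hand":-0.7,"x":0,"y":-0.001,"z":0.05,"ax":0,"ay":0,"az":0},
  {"hand":-0.7,"x":0,"y":-0.001,"z":0.1,"ax":0,"ay":0,"az":0},
  {"hand":-0.7,"x":0,"y":-0.001,"z":0.15,"ax":0,"ay":0,"az":0},
  {"hand":-0.7,"x":0,"y":-0.001,"z":0.19,"ax":0,"ay":0,"az":0},
  {"hand":-0.7,"x":0,"y":-0.001,"z":0.19,"ax":0,"ay":0,"az":0},
  {"hand":-0.4,"x":0,"y":-0.001,"z":0.19,"ax":0,"ay":0,"az":0},
  {"hand":-0.2,"x":0,"y":-0.001,"z":0.19,"ax":0,"ay":0,"az":0},
  {"hand":0.2,"x":0,"y":-0.001,"z":0.19,"ax":0,"ay":0,"az":0},
], squeeze=25)

```text
clock: 13.35
eef_pos: [0.6061, 0.071, 0.0824]
orientation: [0.89, -0.456, 0.001, -0.001]
wrist_force: [0.2, 0.2, 1.5]
gripper_width: 0.0474
finger_force: 25.6
```

Emit:
apply_moves([
  {"hand":1,"x":0,"y":0,"z":0,"ax":0,"ay":0,"az":0},
  {"hand":1,"x":0,"y":0,"z":0,"ax":0,"ay":0,"az":0},
  {"hand":1,"x":0,"y":0,"z":0,"ax":0,"ay":0,"az":0},
  {"hand":1,"x":0,"y":0,"z":0,"ax":0,"ay":0,"az":0},
  {"hand":1,"x":0,"y":0,"z":0,"ax":0,"ay":0,"az":0},
  {"hand":1,"x":0,"y":0,"z":0,"ax":0,"ay":0,"az":0},
  {"hand":1,"x":0,"y":0,"z":0,"ax":0,"ay":0,"az":0},
  {"hand":1,"x":0,"y":0,"z":0,"ax":0,"ay":0,"az":0},
])

```text
clock: 14.35
eef_pos: [0.6061, 0.071, 0.0823]
orientation: [0.89, -0.455, 0.001, -0.001]
wrist_force: [0.1, 0.9, 5.4]
gripper_width: 0.0472
finger_force: 25.9
```

```bash
python3 -c "
from h import *
go([.6038,.071,.078],-145); st()"
```

```text
tool y deg -144.19027532305338 z [ 0.0022  0.0003 -1.    ] pos [0.6061 0.071  0.0823]
shift [-0.0034  0.0046  0.0108] turn [-0.0006 -0.0003  0.0045]
clock 14.35
joint_positions [-0.0593  0.5391 -0.1246  1.5263  0.0726  1.0784 -2.7172]
qvel [-0.0003 -0.0004  0.      0.0009 -0.0002  0.0008 -0.0006]
effort [  0.0274 -42.4738  -1.2765 -18.989    0.0338  -0.0753   0.0059]
eef_pos [0.6061 0.071  0.0823]
orientation [ 0.8903 -0.4555  0.0009 -0.0006]
wrist_force [0.1003 0.9398 5.4179]
torque [-0.0044  0.0616  0.0576]
finger_force 25.8526
gripper_width 0.0472
```

Knob gripped (47 mm) with a light 5 N down. Now turning backward, rising with the thread.

Emit:
apply_moves([
  {"hand":1,"x":0,"y":0,"z":0,"ax":0,"ay":0,"az":-0.04},
  {"hand":1,"x":0,"y":0,"z":-0.001,"ax":0,"ay":0,"az":-0.09},
  {"hand":1,"x":0,"y":0,"z":-0.001,"ax":0,"ay":0,"az":-0.14},
  {"hand":1,"x":0,"y":0,"z":-0.002,"ax":0,"ay":0,"az":-0.19},
  {"hand":1,"x":0,"y":0,"z":-0.002,"ax":0,"ay":0,"az":-0.24},
  {"hand":1,"x":0,"y":0,"z":-0.003,"ax":0,"ay":0,"az":-0.29},
  {"hand":1,"x":0,"y":0,"z":-0.003,"ax":0,"ay":0,"az":-0.34},
  {"hand":1,"x":0,"y":0,"z":-0.004,"ax":0,"ay":0,"az":-0.38},
])

```text
clock: 15.35
eef_pos: [0.6065, 0.0744, 0.0839]
orientation: [0.992, 0.127, 0.002, -0.002]
wrist_force: [1.5, 2.7, 2.5]
gripper_width: 0.0473
finger_force: 25.8
```

```bash
python3 -c "
from h import *
go([.6038,.071,.078],-145); st()"
```

```text
tool y deg -75.46455764321955 z [ 0.0035  0.0051 -1.    ] pos [0.6065 0.0744 0.0839]
shift [-0.0086  0.0066  0.0147] turn [-0.002  -0.0005  0.3863]
clock 15.35
joint_positions [ 0.1195  0.5677 -0.3961  1.5163  0.2302  1.0997 -1.6416]
qvel [ 0.1464  0.0328 -0.226  -0.007   0.1356  0.0263  0.8872]
effort [  1.6224 -43.7648  -2.0779 -18.7988   1.0697   0.873   -0.594 ]
eef_pos [0.6065 0.0744 0.0839]
orientation [ 0.992   0.1265  0.0021 -0.0023]
wrist_force [1.4534 2.7316 2.4528]
torque [ 0.9266 -0.3067 -0.0806]
finger_force 25.8167
gripper_width 0.0473
```

The hand drifted 3 mm, which puts the bolt axis at about (0.604, 0.0735). I'll regrip centred so the turning doesn't push it sideways.

Emit:
apply_moves([
  {"hand":-0.3,"x":0,"y":0,"z":0,"ax":0,"ay":0,"az":0},
  {"hand":-0.4,"x":0,"y":0,"z":0,"ax":0,"ay":0,"az":0},
  {"hand":-0.4,"x":0.001,"y":-0.003,"z":0,"ax":0,"ay":0,"az":0},
  {"hand":-0.4,"x":0.001,"y":-0.006,"z":0,"ax":0,"ay":0,"az":0},
  {"hand":-0.4,"x":0.001,"y":-0.006,"z":0,"ax":0,"ay":0,"az":0},
  {"hand":0,"x":0.001,"y":-0.006,"z":0,"ax":0,"ay":0,"az":0},
  {"hand":1,"x":0.001,"y":-0.006,"z":0,"ax":0,"ay":0,"az":0},
  {"hand":1,"x":0.001,"y":-0.006,"z":0,"ax":0,"ay":0,"az":0},
])

```text
clock: 16.35
eef_pos: [0.605, 0.0735, 0.083]
orientation: [0.992, 0.124, 0.0, -0.0]
wrist_force: [-0.1, 1.3, 1.9]
gripper_width: 0.0473
finger_force: 26.0
```

Emit:
apply_moves([
  {"hand":1,"x":0,"y":0,"z":0,"ax":0,"ay":0,"az":0},
  {"hand":1,"x":0,"y":0,"z":0,"ax":0,"ay":0,"az":-0.03},
  {"hand":1,"x":0,"y":0,"z":-0.001,"ax":0,"ay":0,"az":-0.07},
  {"hand":1,"x":0,"y":0,"z":-0.001,"ax":0,"ay":0,"az":-0.11},
  {"hand":1,"x":0,"y":0,"z":-0.001,"ax":0,"ay":0,"az":-0.15},
  {"hand":1,"x":0,"y":0,"z":-0.002,"ax":0,"ay":0,"az":-0.19},
  {"hand":1,"x":0,"y":0,"z":-0.002,"ax":0,"ay":0,"az":-0.23},
  {"hand":1,"x":0,"y":0,"z":-0.003,"ax":0,"ay":0,"az":-0.25},
])

```text
clock: 17.35
eef_pos: [0.6047, 0.0739, 0.084]
orientation: [0.869, 0.495, -0.0, -0.001]
wrist_force: [-0.3, 1.2, 1.0]
gripper_width: 0.0472
finger_force: 26.1
```

```bash
python3 -c "
from h import *
go([.604,.0735,.08],-30); st()"
```

```text
tool y deg -30.648365736943354 z [-0.0006  0.001  -1.    ] pos [0.6047 0.0739 0.084 ]
shift [-0.0016 -0.001   0.01  ] turn [-0.0003 -0.0002 -0.0036]
clock 17.35
joint_positions [ 0.2291  0.6024 -0.5715  1.5116  0.3445  1.1298 -0.9452]
qvel [ 0.0681  0.0266 -0.1082 -0.0053  0.0685  0.0209  0.4356]
effort [  0.5043 -44.8751  -6.2722 -20.5093   0.4979  -0.1122  -0.2315]
eef_pos [0.6047 0.0739 0.084 ]
orientation [ 0.8688  0.4951 -0.     -0.0006]
wrist_force [-0.2688  1.197   1.0369]
torque [ 0.3354  0.1969 -0.06  ]
finger_force 26.056
gripper_width 0.0472
```

Emit:
apply_moves([
  {"hand":1,"x":0,"y":0,"z":0.002,"ax":0,"ay":0,"az":-0.02},
  {"hand":1,"x":0,"y":0,"z":0.003,"ax":0,"ay":0,"az":-0.05},
  {"hand":1,"x":0,"y":0,"z":0.004,"ax":0,"ay":0,"az":-0.08},
  {"hand":1,"x":0,"y":0,"z":0.004,"ax":0,"ay":0,"az":-0.11},
  {"hand":1,"x":0,"y":0,"z":0.004,"ax":0,"ay":0,"az":-0.14},
  {"hand":1,"x":0,"y":0,"z":0.003,"ax":0,"ay":0,"az":-0.16},
  {"hand":1,"x":0,"y":0,"z":0.003,"ax":0,"ay":0,"az":-0.17},
  {"hand":1,"x":0,"y":0,"z":0.003,"ax":0,"ay":0,"az":-0.17},
])

```text
clock: 18.35
eef_pos: [0.6044, 0.0741, 0.0843]
orientation: [0.708, 0.706, 0.0, -0.001]
wrist_force: [-4.4, 0.2, 8.7]
gripper_width: 0.0469
finger_force: 26.7
```

Emit:
apply_moves([
  {"hand":1,"x":0,"y":0,"z":-0.001,"ax":0,"ay":0,"az":-0.02},
  {"hand":1,"x":0,"y":0,"z":-0.001,"ax":0,"ay":0,"az":-0.04},
  {"hand":1,"x":0,"y":0,"z":-0.002,"ax":0,"ay":0,"az":-0.06},
  {"hand":1,"x":0,"y":0,"z":-0.002,"ax":0,"ay":0,"az":-0.08},
  {"hand":1,"x":0,"y":0,"z":-0.002,"ax":0,"ay":0,"az":-0.1},
  {"hand":1,"x":0,"y":0,"z":-0.002,"ax":0,"ay":0,"az":-0.12},
  {"hand":1,"x":0,"y":0,"z":-0.002,"ax":0,"ay":0,"az":-0.12},
  {"hand":1,"x":0,"y":0,"z":-0.002,"ax":0,"ay":0,"az":-0.12},
])

```text
clock: 19.35
eef_pos: [0.6043, 0.0741, 0.0849]
orientation: [0.563, 0.826, 0.0, -0.001]
wrist_force: [-3.8, 0.3, 6.5]
gripper_width: 0.047
finger_force: 26.6
```

Emit:
apply_moves([
  {"hand":1,"x":0,"y":0,"z":0,"ax":0,"ay":0,"az":-0.02},
  {"hand":1,"x":0,"y":0,"z":0,"ax":0,"ay":0,"az":-0.04},
  {"hand":1,"x":0,"y":0,"z":0,"ax":0,"ay":0,"az":-0.06},
  {"hand":1,"x":0,"y":0,"z":0,"ax":0,"ay":0,"az":-0.08},
  {"hand":1,"x":0,"y":0,"z":0,"ax":0,"ay":0,"az":-0.1},
  {"hand":1,"x":0,"y":0,"z":-0.001,"ax":0,"ay":0,"az":-0.12},
  {"hand":1,"x":0,"y":0,"z":-0.001,"ax":0,"ay":0,"az":-0.12},
  {"hand":1,"x":0,"y":0,"z":-0.001,"ax":0,"ay":0,"az":-0.12},
])

```text
clock: 20.35
eef_pos: [0.6042, 0.074, 0.0852]
orientation: [0.399, 0.917, -0.0, -0.001]
wrist_force: [-3.3, 0.5, 8.3]
gripper_width: 0.0471
finger_force: 26.6
```

Emit:
apply_moves([
  {"hand":1,"x":0,"y":0,"z":0,"ax":0,"ay":0,"az":-0.02},
  {"hand":1,"x":0,"y":0,"z":0,"ax":0,"ay":0,"az":-0.04},
  {"hand":1,"x":0,"y":0,"z":-0.001,"ax":0,"ay":0,"az":-0.06},
  {"hand":1,"x":0,"y":0,"z":-0.001,"ax":0,"ay":0,"az":-0.08},
  {"hand":1,"x":0,"y":0,"z":-0.001,"ax":0,"ay":0,"az":-0.1},
  {"hand":1,"x":0,"y":0,"z":-0.002,"ax":0,"ay":0,"az":-0.12},
  {"hand":1,"x":0,"y":0,"z":-0.002,"ax":0,"ay":0,"az":-0.12},
  {"hand":1,"x":0,"y":0,"z":-0.002,"ax":0,"ay":0,"az":-0.12},
])

```text
clock: 21.35
eef_pos: [0.6041, 0.0739, 0.0854]
orientation: [0.22, 0.976, 0.0, -0.001]
wrist_force: [-2.3, 0.8, 5.4]
gripper_width: 0.0473
finger_force: 26.4
```

Emit:
apply_moves([
  {"hand":1,"x":0,"y":0,"z":0,"ax":0,"ay":0,"az":-0.02},
  {"hand":1,"x":0,"y":0,"z":0,"ax":0,"ay":0,"az":-0.04},
  {"hand":1,"x":0,"y":0,"z":0,"ax":0,"ay":0,"az":-0.06},
  {"hand":1,"x":0,"y":0,"z":0,"ax":0,"ay":0,"az":-0.08},
  {"hand":1,"x":0,"y":0,"z":0,"ax":0,"ay":0,"az":-0.1},
  {"hand":1,"x":0,"y":0,"z":-0.001,"ax":0,"ay":0,"az":-0.12},
  {"hand":1,"x":0,"y":0,"z":-0.001,"ax":0,"ay":0,"az":-0.12},
  {"hand":1,"x":0,"y":0,"z":-0.001,"ax":0,"ay":0,"az":-0.12},
])

```text
clock: 22.35
eef_pos: [0.6041, 0.0742, 0.0847]
orientation: [0.033, 0.999, 0.001, -0.001]
wrist_force: [-2.2, 2.7, -0.0]
gripper_width: 0.0475
finger_force: 26.0
```

The upward push vanished and the hand sank 0.7 mm: the thread has dropped at about 0.6 turn. I'll open to let the bolt fall, and check.

Emit:
apply_moves([
  {"hand":0,"x":0,"y":0,"z":0,"ax":0,"ay":0,"az":0},
  {"hand":-0.3,"x":0,"y":0,"z":0,"ax":0,"ay":0,"az":0},
  {"hand":-0.5,"x":0,"y":0,"z":0,"ax":0,"ay":0,"az":0},
  {"hand":-0.5,"x":0,"y":0,"z":0,"ax":0,"ay":0,"az":0},
  {"hand":-0.5,"x":0,"y":0,"z":0,"ax":0,"ay":0,"az":0},
  {"hand":-0.5,"x":0,"y":0,"z":0,"ax":0,"ay":0,"az":0},
  {"hand":-0.5,"x":0,"y":0,"z":0,"ax":0,"ay":0,"az":0},
  {"hand":-0.5,"x":0,"y":0,"z":0,"ax":0,"ay":0,"az":0},
])

```text
clock: 23.35
eef_pos: [0.605, 0.0733, 0.0852]
orientation: [0.033, 0.999, -0.0, 0.0]
wrist_force: [0.4, -0.2, -0.6]
gripper_width: 0.064
finger_force: 0.0
```

```bash
python3 -c "
from h import *
st(); b=snap('scene','s6.png'); b5=load('s5.png'); print([proj(b,[.604,.0735,z]) for z in(.121,.118,.11)])
g=lambda c:cv2.resize(c['color'][170:230,225:285],(400,400),interpolation=2)
cv2.imwrite('pics/v6.png',np.hstack([g(b5),g(b)])[:,:,::-1])"
```

```text
clock 23.35
joint_positions [ 0.4715  0.7637 -1.0243  1.5005  0.6701  1.258   0.8662]
qvel [-0.0019  0.0011  0.0017  0.0003  0.0001  0.0007  0.0005]
effort [  0.0102 -43.8449 -13.9974 -17.7789   0.0131   0.0025  -0.0001]
eef_pos [0.605  0.0733 0.0852]
orientation [ 0.033   0.9995 -0.      0.    ]
wrist_force [ 0.4053 -0.2329 -0.6071]
torque [-0.0008  0.0288  0.0157]
finger_force 0.0
gripper_width 0.064
[array([255.9076, 199.3034]), array([255.8792, 200.1834]), array([255.8038, 202.5192])]
```

View pics/v6.png

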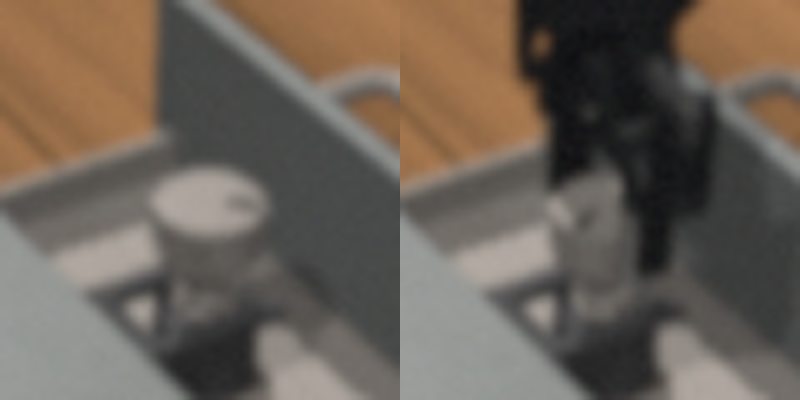

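The knob is still upright in the boss, with its notch at crop (585,215). Fingers hide part of it, so I'll compare its height numerically.

```bash
python3 -c "
from h import *
a=load('s5.png')['color'].astype(float).mean(2); b=load('s6.png')['color'].astype(float).mean(2)
for x in (249,250,251,252,254,256): print(x,'\n',a[196:222,x].astype(int),'\n',b[196:222,x].astype(int))"
```

```text
249 
 [112 134 152 162 165 158 143 118  97  92  97 102 107  99  88  72  59  55
  60  67  73  76  71  69  74  79] 
 [ 37  59  86 110 128 141 143 131 110  95  93  92  91  91  85  72  61  54
  61  68  75  75  72  68  75  81]
250 
 [122 147 160 166 169 166 157 135 105  89  86  90  89  85  81  74  72  72
  77  81  79  82  83  77  78  77] 
 [ 46  78  98 107 112 120 130 125 109  96  91  90  90  90  82  75  72  75
  81  84  82  82  79  78  80  79]
251 
 [131 155 164 166 166 167 162 145 118  95  87  87  85  85  83  84  89  98
 102  98  92  90  86  81  78  71] 
 [ 58  87 106 108 108 107 104  98  97  95  94  91  90  91  86  82  86  92
 106 107 101  90  83  79  77  71]
252 
 [140 159 166 166 166 166 164 153 130 102  88  87  85  86  85  83  91 101
 105 100  97  93  86  72  65  58] 
 [ 70  96 107 111 108  98  86  81  90  98  98  95  95  94  91  87  86  93
 103 110 108  96  80  73  66  60]
254 
 [152 162 166 164 165 164 166 161 143 115  93  85  83  82  84  80  73  81
  92  98 104 100  77  61  54  50] 
 [ 88 104 109 109 106  98  96 102 105 103  98  96  95  94  93  86  80  80
  92 100 101  95  73  60  56  51]
256 
 [153 163 165 165 164 164 164 162 147 120  97  87  86  86  86  81  78  82
  95  99  93  85  72  57  50  44] 
 [ 94 111 113 110 109 107 108 107 105 103  94  88  88  87  86  86  80  84
  95 102 100  91  71  59  52  46]
```

The knob's lower edge shifted about +0.8 px, so it sits roughly 2.7 mm below the start height. Not dropped, it would be 5 mm higher, so the thread has dropped. I'll lower, regrip, and turn forward.

Emit:
apply_moves([
  {"hand":-0.5,"x":0,"y":0,"z":0.009,"ax":0,"ay":0,"az":0},
  {"hand":-0.5,"x":0,"y":0,"z":0.017,"ax":0,"ay":0,"az":0},
  {"hand":-0.5,"x":0,"y":0,"z":0.017,"ax":0,"ay":0,"az":0},
  {"hand":-0.3,"x":0,"y":0,"z":0.017,"ax":0,"ay":0,"az":0},
  {"hand":0,"x":0,"y":0,"z":0.017,"ax":0,"ay":0,"az":0},
  {"hand":1,"x":0,"y":0,"z":0.017,"ax":0,"ay":0,"az":0},
  {"hand":1,"x":0,"y":0,"z":0.017,"ax":0,"ay":0,"az":0},
  {"hand":1,"x":0,"y":0,"z":0.017,"ax":0,"ay":0,"az":0},
])

```text
clock: 24.4
eef_pos: [0.6051, 0.0735, 0.0786]
orientation: [0.033, 0.999, 0.0, 0.0]
wrist_force: [-1.2, -0.5, 1.6]
gripper_width: 0.0474
finger_force: 25.9
```

Emit:
apply_moves([
  {"hand":1,"x":0,"y":0,"z":0,"ax":0,"ay":0,"az":0.02},
  {"hand":1,"x":0,"y":0,"z":0.001,"ax":0,"ay":0,"az":0.05},
  {"hand":1,"x":0,"y":0,"z":0.001,"ax":0,"ay":0,"az":0.08},
  {"hand":1,"x":0,"y":0,"z":0.001,"ax":0,"ay":0,"az":0.12},
  {"hand":1,"x":0,"y":0,"z":0.002,"ax":0,"ay":0,"az":0.16},
  {"hand":1,"x":0,"y":0,"z":0.002,"ax":0,"ay":0,"az":0.19},
  {"hand":1,"x":0,"y":0,"z":0.002,"ax":0,"ay":0,"az":0.2},
  {"hand":1,"x":0,"y":0,"z":0.002,"ax":0,"ay":0,"az":0.2},
])

```text
clock: 25.4
eef_pos: [0.605, 0.0731, 0.0778]
orientation: [0.34, 0.94, -0.0, 0.0]
wrist_force: [-1.2, -1.0, 3.4]
gripper_width: 0.047
finger_force: 26.0
```

Forces are low and it descends 0.8 mm per 36°, as expected for the pitch. Continuing.

Emit:
apply_moves([
  {"hand":1,"x":0,"y":0,"z":0,"ax":0,"ay":0,"az":0.03},
  {"hand":1,"x":0,"y":0,"z":0.001,"ax":0,"ay":0,"az":0.08},
  {"hand":1,"x":0,"y":0,"z":0.001,"ax":0,"ay":0,"az":0.13},
  {"hand":1,"x":0,"y":0,"z":0.002,"ax":0,"ay":0,"az":0.18},
  {"hand":1,"x":0,"y":0,"z":0.002,"ax":0,"ay":0,"az":0.23},
  {"hand":1,"x":0,"y":0,"z":0.003,"ax":0,"ay":0,"az":0.29},
  {"hand":1,"x":0,"y":0,"z":0.003,"ax":0,"ay":0,"az":0.35},
  {"hand":1,"x":0,"y":0,"z":0.004,"ax":0,"ay":0,"az":0.4},
])

```text
clock: 26.4
eef_pos: [0.6037, 0.0734, 0.0762]
orientation: [0.829, 0.559, -0.001, -0.001]
wrist_force: [-3.9, -1.3, 4.8]
gripper_width: 0.047
finger_force: 26.2
```

Emit:
apply_moves([
  {"hand":1,"x":0,"y":0,"z":0.001,"ax":0,"ay":0,"az":0.05},
  {"hand":1,"x":0,"y":0,"z":0.001,"ax":0,"ay":0,"az":0.11},
  {"hand":1,"x":0,"y":0,"z":0.002,"ax":0,"ay":0,"az":0.17},
  {"hand":1,"x":0,"y":0,"z":0.002,"ax":0,"ay":0,"az":0.23},
  {"hand":1,"x":0,"y":0,"z":0.003,"ax":0,"ay":0,"az":0.29},
  {"hand":1,"x":0,"y":0,"z":0.004,"ax":0,"ay":0,"az":0.35},
  {"hand":1,"x":0,"y":0,"z":0.004,"ax":0,"ay":0,"az":0.4},
  {"hand":1,"x":0,"y":0,"z":0.004,"ax":0,"ay":0,"az":0.4},
])

```text
clock: 27.4
eef_pos: [0.6038, 0.074, 0.0746]
orientation: [1.0, -0.031, -0.001, -0.0]
wrist_force: [-4.1, 0.2, 5.8]
gripper_width: 0.0472
finger_force: 26.3
```

```bash
python3 -c "
from h import *
go([.6041,.0738,.075],-94); st()"
```

```text
tool y deg -93.59824602958258 z [-0.0023  0.0002 -1.    ] pos [0.6038 0.074  0.0746]
shift [ 0.0008  0.0006 -0.001 ] turn [-0.      0.0007  0.0022]
clock 27.4
joint_positions [ 0.0637  0.5649 -0.3147  1.5292  0.1883  1.0796 -1.9283]
qvel [ 0.0118 -0.     -0.0138 -0.0024  0.0039  0.0026  0.0368]
effort [  0.3659 -43.1029  -2.8592 -20.6789   0.5073  -1.28    -0.2408]
eef_pos [0.6038 0.074  0.0746]
orientation [ 0.9995 -0.0314 -0.0011 -0.0001]
wrist_force [-4.0687  0.2219  5.7821]
torque [ 0.1176  0.8729 -0.0717]
finger_force 26.2576
gripper_width 0.0472
```

Half a turn done, 4 mm down. Release, swing back 180°, regrip.

Emit:
apply_moves([
  {"hand":0,"x":0,"y":0,"z":0,"ax":0,"ay":0,"az":0},
  {"hand":-0.3,"x":0,"y":0,"z":0,"ax":0,"ay":0,"az":0},
  {"hand":-0.5,"x":0,"y":0,"z":0,"ax":0,"ay":0,"az":0},
  {"hand":-0.5,"x":0,"y":0,"z":0,"ax":0,"ay":0,"az":-0.05},
  {"hand":-0.5,"x":0,"y":0,"z":0,"ax":0,"ay":0,"az":-0.1},
  {"hand":-0.5,"x":0,"y":0,"z":0,"ax":0,"ay":0,"az":-0.16},
  {"hand":-0.5,"x":0,"y":0,"z":0,"ax":0,"ay":0,"az":-0.22},
  {"hand":-0.5,"x":0,"y":0,"z":0,"ax":0,"ay":0,"az":-0.28},
])

```text
clock: 28.4
eef_pos: [0.6053, 0.0728, 0.074]
orientation: [0.918, 0.397, 0.0, 0.0]
wrist_force: [0.7, -0.3, -0.6]
gripper_width: 0.0643
finger_force: 0.0
```

Emit:
apply_moves([
  {"hand":-0.5,"x":0,"y":0,"z":0,"ax":0,"ay":0,"az":-0.055},
  {"hand":-0.5,"x":0,"y":0,"z":0,"ax":0,"ay":0,"az":-0.11},
  {"hand":-0.5,"x":0,"y":0,"z":0,"ax":0,"ay":0,"az":-0.165},
  {"hand":-0.5,"x":0,"y":0,"z":0,"ax":0,"ay":0,"az":-0.22},
  {"hand":-0.5,"x":0,"y":0,"z":0,"ax":0,"ay":0,"az":-0.275},
  {"hand":-0.5,"x":0,"y":0,"z":0,"ax":0,"ay":0,"az":-0.33},
  {"hand":-0.5,"x":0,"y":0,"z":0,"ax":0,"ay":0,"az":-0.385},
  {"hand":-0.5,"x":0,"y":0,"z":0,"ax":0,"ay":0,"az":-0.44},
])

```text
clock: 29.4
eef_pos: [0.6053, 0.0727, 0.074]
orientation: [0.454, 0.891, 0.0, 0.0]
wrist_force: [0.2, 1.0, -0.4]
gripper_width: 0.064
finger_force: 0.0
```

Emit:
apply_moves([
  {"hand":-0.5,"x":0,"y":0,"z":0,"ax":0,"ay":0,"az":-0.055},
  {"hand":-0.5,"x":0,"y":0,"z":0,"ax":0,"ay":0,"az":-0.11},
  {"hand":-0.5,"x":0,"y":0,"z":0,"ax":0,"ay":0,"az":-0.165},
  {"hand":-0.5,"x":0,"y":0,"z":0,"ax":0,"ay":0,"az":-0.22},
  {"hand":-0.5,"x":0,"y":0,"z":0,"ax":0,"ay":0,"az":-0.275},
  {"hand":-0.5,"x":0,"y":0,"z":0,"ax":0,"ay":0,"az":-0.28},
  {"hand":-0.5,"x":0,"y":0,"z":0,"ax":0,"ay":0,"az":-0.28},
  {"hand":-0.5,"x":0,"y":0,"z":0,"ax":0,"ay":0,"az":-0.28},
])

```text
clock: 30.4
eef_pos: [0.6051, 0.0731, 0.0744]
orientation: [0.035, 0.999, -0.0, 0.0]
wrist_force: [-0.5, 0.7, -0.3]
gripper_width: 0.064
finger_force: 0.0
```

```bash
python3 -c "
from h import *
go([.6043,.0737,.073],86.3); st()
b=snap('scene','s7.png')['color'].astype(float).mean(2); a=load('s6.png')['color'].astype(float).mean(2)
for x in (250,251,252,254,256): print(x,'\n',a[196:222,x].astype(int),'\n',b[196:222,x].astype(int))"
```

```text
tool y deg 85.96823917469287 z [ 0.0002 -0.0002 -1.    ] pos [0.6051 0.0731 0.0744]
shift [0.0021 0.0013 0.0034] turn [-0.0001  0.0001 -0.0018]
clock 30.4
joint_positions [ 0.4682  0.7737 -1.0153  1.5118  0.6792  1.239   0.8554]
qvel [-0.0023 -0.0016 -0.0015  0.0004  0.0004 -0.0006  0.0046]
effort [  0.0802 -43.9619 -14.0421 -17.5341   0.0158   0.002   -0.007 ]
eef_pos [0.6051 0.0731 0.0744]
orientation [ 0.0352  0.9994 -0.0001  0.0001]
wrist_force [-0.529   0.6973 -0.3341]
torque [-0.0116 -0.0074  0.0314]
finger_force 0.0
gripper_width 0.064
250 
 [ 46  78  98 107 112 120 130 125 109  96  91  90  90  90  82  75  72  75
  81  84  82  82  79  78  80  79] 
 [ 24  39  65  90 105 112 123 140 143 130 108  96  95  98  97  85  69  61
  65  68  74  79  76  74  78  76]
251 
 [ 58  87 106 108 108 107 104  98  97  95  94  91  90  91  86  82  86  92
 106 107 101  90  83  79  77  71] 
 [ 29  50  79  99 106 110 112 122 132 129 111  97  95  96  96  86  78  77
  79  80  80  81  77  72  70  69]
252 
 [ 70  96 107 111 108  98  86  81  90  98  98  95  95  94  91  87  86  93
 103 110 108  96  80  73  66  60] 
 [ 35  61  89 106 108 109 109 111 118 116 107  97  94  94  93  90  87  87
  86  85  88  84  72  64  60  57]
254 
 [ 88 104 109 109 106  98  96 102 105 103  98  96  95  94  93  86  80  80
  92 100 101  95  73  60  56  51] 
 [ 58  81 102 109 109 109 109 109 109 110 107 102  97  97  96  94  93  86
  81  85  89  88  71  59  56  49]
256 
 [ 94 111 113 110 109 107 108 107 105 103  94  88  88  87  86  86  80  84
  95 102 100  91  71  59  52  46] 
 [ 46  71  89  95  97 100 106 108 108 109 105  98  91  87  89  89  87  89
  95 101  99  93  72  58  53  44]
```

Knob is about 4 mm lower, so the thread is engaged. Regrip and turn the second half.

Emit:
apply_moves([
  {"hand":-0.5,"x":0.002,"y":0.001,"z":0.001,"ax":0,"ay":0,"az":0},
  {"hand":-0.2,"x":0.002,"y":0.001,"z":0.001,"ax":0,"ay":0,"az":0},
  {"hand":0,"x":0.002,"y":0.001,"z":0.001,"ax":0,"ay":0,"az":0},
  {"hand":1,"x":0.002,"y":0.001,"z":0.001,"ax":0,"ay":0,"az":0},
  {"hand":1,"x":0.002,"y":0.001,"z":0.001,"ax":0,"ay":0,"az":0},
  {"hand":1,"x":0.002,"y":0.001,"z":0.001,"ax":0,"ay":0,"az":0},
  {"hand":1,"x":0.002,"y":0.001,"z":0.001,"ax":0,"ay":0,"az":0.02},
  {"hand":1,"x":0.002,"y":0.001,"z":0.002,"ax":0,"ay":0,"az":0.05},
])

```text
clock: 31.45
eef_pos: [0.6041, 0.0741, 0.074]
orientation: [0.114, 0.993, 0.0, -0.0]
wrist_force: [-1.4, 0.5, 3.7]
gripper_width: 0.0471
finger_force: 26.0
```

Emit:
apply_moves([
  {"hand":1,"x":0,"y":0,"z":0.001,"ax":0,"ay":0,"az":0.05},
  {"hand":1,"x":0,"y":0,"z":0.001,"ax":0,"ay":0,"az":0.11},
  {"hand":1,"x":0,"y":0,"z":0.002,"ax":0,"ay":0,"az":0.17},
  {"hand":1,"x":0,"y":0,"z":0.002,"ax":0,"ay":0,"az":0.23},
  {"hand":1,"x":0,"y":0,"z":0.003,"ax":0,"ay":0,"az":0.29},
  {"hand":1,"x":0,"y":0,"z":0.003,"ax":0,"ay":0,"az":0.34},
  {"hand":1,"x":0,"y":0,"z":0.004,"ax":0,"ay":0,"az":0.4},
  {"hand":1,"x":0,"y":0,"z":0.005,"ax":0,"ay":0,"az":0.45},
])

```text
clock: 32.45
eef_pos: [0.6043, 0.0742, 0.0721]
orientation: [0.733, 0.681, 0.0, 0.0]
wrist_force: [-1.0, 0.5, 2.7]
gripper_width: 0.0473
finger_force: 25.9
```

Emit:
apply_moves([
  {"hand":1,"x":0,"y":0,"z":0.001,"ax":0,"ay":0,"az":0.05},
  {"hand":1,"x":0,"y":0,"z":0.001,"ax":0,"ay":0,"az":0.11},
  {"hand":1,"x":0,"y":0,"z":0.002,"ax":0,"ay":0,"az":0.17},
  {"hand":1,"x":0,"y":0,"z":0.002,"ax":0,"ay":0,"az":0.23},
  {"hand":1,"x":0,"y":0,"z":0.003,"ax":0,"ay":0,"az":0.29},
  {"hand":1,"x":0,"y":0,"z":0.003,"ax":0,"ay":0,"az":0.35},
  {"hand":1,"x":0,"y":0,"z":0.004,"ax":0,"ay":0,"az":0.41},
  {"hand":1,"x":0,"y":0,"z":0.005,"ax":0,"ay":0,"az":0.46},
])

```text
clock: 33.45
eef_pos: [0.6045, 0.074, 0.0703]
orientation: [1.0, 0.026, 0.0, 0.0]
wrist_force: [-0.4, -0.6, 4.1]
gripper_width: 0.0474
finger_force: 26.0
```

```bash
python3 -c "
from h import *
go([.6041,.0738,.07],-100); st()"
```

```text
tool y deg -87.03405063814076 z [ 0.0008 -0.     -1.    ] pos [0.6045 0.074  0.0703]
shift [-0.0009  0.0004  0.0007] turn [-0.     -0.0003  0.072 ]
clock 33.45
joint_positions [ 0.0787  0.5717 -0.3372  1.5344  0.2057  1.0698 -1.8269]
qvel [-0.1958 -0.0422  0.2966  0.0095 -0.1867 -0.035  -1.1476]
effort [  0.8785 -43.3649  -4.3009 -19.7234   0.1849  -0.416    0.8638]
eef_pos [0.6045 0.074  0.0703]
orientation [0.9997 0.0259 0.0004 0.    ]
wrist_force [-0.4075 -0.6339  4.1431]
torque [-0.061   0.2557  0.0423]
finger_force 25.9924
gripper_width 0.0474
```

Emit:
apply_moves([
  {"hand":1,"x":0,"y":0,"z":0,"ax":0,"ay":0,"az":0.03},
  {"hand":1,"x":0,"y":0,"z":0.001,"ax":0,"ay":0,"az":0.06},
  {"hand":1,"x":0,"y":0,"z":0,"ax":0,"ay":0,"az":0.06},
  {"hand":1,"x":0,"y":0,"z":0,"ax":0,"ay":0,"az":0.06},
  {"hand":1,"x":0,"y":0,"z":0,"ax":0,"ay":0,"az":0.06},
  {"hand":1,"x":0,"y":0,"z":0,"ax":0,"ay":0,"az":0.06},
  {"hand":1,"x":0,"y":0,"z":0,"ax":0,"ay":0,"az":0.06},
  {"hand":1,"x":0,"y":0,"z":0,"ax":0,"ay":0,"az":0.06},
])

```text
clock: 34.45
eef_pos: [0.6045, 0.0739, 0.07]
orientation: [0.998, -0.066, 0.0, -0.0]
wrist_force: [-2.5, -0.8, 5.5]
gripper_width: 0.0476
finger_force: 26.0
```

```bash
python3 -c "
from h import *
go([.6041,.0738,.07],-100); st()
b=snap('scene','s8.png'); o=np.array([225,170])
for d in(6,30,-30): a=np.radians(d); print(d,(proj(b,[.604+.016*np.cos(a),.0738+.016*np.sin(a),.110])-o)*6.67)
g=lambda c:cv2.resize(cv2.convertScaleAbs(c['color'][170:230,225:285],alpha=1.4),(400,400),interpolation=2)
cv2.imwrite('pics/v8.png',np.hstack([g(load('s7.png')),g(b)])[:,:,::-1])"
```

```text
tool y deg -97.52286171971178 z [ 0.0006  0.0004 -1.    ] pos [0.6045 0.0739 0.07  ]
shift [-0.0009  0.0003  0.0001] turn [-0.0001 -0.0002  0.0138]
clock 34.45
joint_positions [ 0.0515  0.5665 -0.2956  1.5357  0.1794  1.0655 -1.9896]
qvel [-0.0009  0.0012  0.0004 -0.0003 -0.0006 -0.0013  0.0012]
effort [  0.1086 -42.8941  -3.2203 -19.3732   0.1395  -0.4543   0.0328]
eef_pos [0.6045 0.0739 0.07  ]
orientation [ 0.9978 -0.0656  0.0003 -0.0002]
wrist_force [-2.4522 -0.8094  5.494 ]
torque [ 0.0554  0.3025 -0.0227]
finger_force 26.0055
gripper_width 0.0476
6 [175.4677 229.8553]
30 [187.442  236.1237]
-30 [167.9084 216.8966]
```

View pics/v8.png

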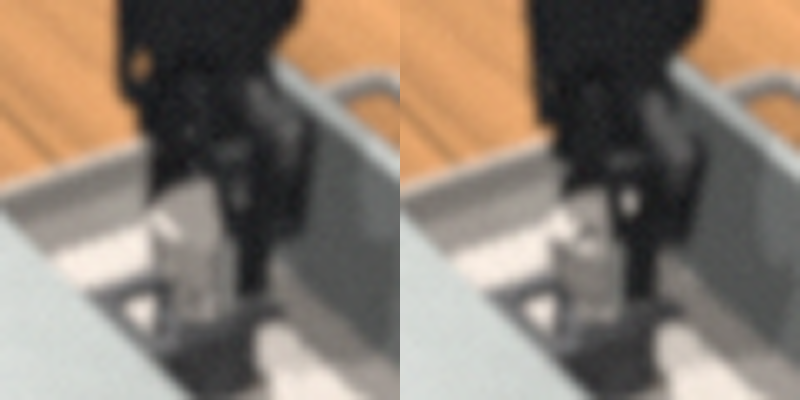

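Right half: the notch is at crop (575,232), where I predicted it for about 6°, so nothing slipped. The knob is lower, upright and held, and the tray is still out. Handing in.

```bash
python3 -c "
from plant import finish_job
print(finish_job())"
```

```text
the job is handed in; nothing more can be done
None
```

The job is handed in, judging result not shown: the tray is out at its stop, and the bolt was turned back about 0.6 turn to the drop, then forward one turn, and is still held upright by its knob; the hand kept clear of the hammer, glue jar and shoe last.

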